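# Draw the pump shaft out of its bearing bracket onto the balancing stand

### The arm

A 6-joint arm with a two-finger parallel gripper is mounted at the origin on the work surface. World frame = base frame: x ahead of the robot, y to its left, z up, the work surface at z = 0. Lengths are in mm, angles in rad, forces in N, time in s.
With the tool pointing down it reaches from about 225 to 725 mm from the base axis. Payload 3.1 kg.
Tool frame: the origin (TCP) lies on the centre line of the jaws, within the pads' length; the fingertips stand 11 mm ahead of it and the grasp point (between the pads) lies 8 mm behind it; z points along the fingers, y is the direction in which the jaws open and shut (so a half turn about z gives the same grasp; the last joint's range is limited). The gripper opens to 85 mm and grips with 20 to 120 N. Pads are 22 mm wide; open, the fingers measure 114 mm over their backs; the gripper's body (76 mm by 85 mm) begins 54 mm behind the grasp point. The pads swing forward as they close: fully open they stand 13 mm farther back than shut.
Start: joints at [-1.432, 0.048, 0.099, 1.622, 0, 1.443], TCP at [138.399, -506.422, 242.312] pointing down, gripper open.
Joint ranges: [-2.91, 2.91], [-0.99, 1.94], [-1.21, 1.42], [-2.12, 2.29], [-1.49, 1.47], [-3.14, 3.14]. Speed limits (rad/s): [2.79, 2.79, 3.14, 3.14, 3.14, 3.14].

### API

Orientations are given as a 3x3 rotation matrix whose columns are the frame's x, y, z axes.
In Python, from bench import robot, optics, nets gives the robot as it stands.
- The arm moves only by the shell command python3 -m inch 'ROWS' [FORCE]. ROWS is JSON, a list of rows, each a list of 7 numbers: the turn, a rotation vector about the tool's x, y, z in rad, then the shift along the tool's x, y, z in mm, then the finger opening in mm, from 0 to 85.4. A call has 1 to 10 rows; each row is the pose to reach, as a shift and turn from the pose measured when the call began, along the tool's axes at that moment; what a row does not reach only later rows make up. A row lasts 1/8 s, in which the tool goes at most 62.5 mm and 10.7 degrees, less where a joint would pass 70% of its speed; a pose out of reach is approached as far as the arm can. A call with a gripper value outside its range is refused whole. The fingers move at their own pace and stop on an object; FORCE is the grip in N (left out, the last holds). Time passes only in rows, so rows that repeat a pose let the fingers close. It gives the time, the measured TCP pose, the force and the opening at its end, in the units of the state.
- robot.state(): the state, without advancing time (a new reading comes with each control period).
- optics.get_image(name): name is "scene" or "top" or "wrist"; returns a dict with "img" (480x640x3 uint8, blue, green, red), "fx", "fy", "cx", "cy" (pixels), "R" (3x3) and "t" (3): a world point X has camera coordinates R X + t; the wrist camera has in their place "tool_from_camera" (4x4, takes a point from camera to tool coordinates, whose origin is the TCP and whose axes are the flange's). Camera axes: x right, y down, z forward; pixel columns grow to the right and rows downward; lengths in mm; the calibration is good to about 2 mm. The wrist camera is an equidistant fisheye: a pixel r from the principal point sees the ray r / f radians off the axis. A picture is of the moment at which its call begins: read the wrist's pose just before it. There is no depth.
- robot.sign_off(): hands the job in, once; it reports no verdict.
Trained networks look in the newest picture that a camera, given by its name, has taken for a name from the list of things; names that differ only in an ending like _2 or _b are one class to them, and where a whole thing is asked for, a point or a joint stands for the part that bears it (a point fixed in the world has none). Each returns a list of dicts, best first, with "score" (0 to 1); they miss things now and then, are a little off and sometimes report something else, mostly with a low value. They report only what shows in the picture. A call takes as long as a camera call. They do not tell look-alikes from the thing itself.
- nets.recognise(camera, name): "location" ([column, row] in pixels, amid what is visible of it).
- nets.masks_of(camera, name): "pixels" (480x640 bool, what is visible of it) and "location" ([column, row] in pixels, amid what is visible of it).
The state is a dict: "time": time; "qpos": joint angles; "qd": joint speeds; "joint_torque": joint torques, N m; "tool_pos": TCP position; "eef_rot": TCP orientation; "ft_force": force on the tool from outside, world axes, zero at the start; "wrist_torque": the same for the moment, N m; "width": finger opening in mm.
Only numpy, scipy, OpenCV 4.12 (cv2) and the standard library are available. Lean on these libraries where they do the work, as an engineer would, in place of code of your own. Each camera call takes 0.05 s, during which the arm holds its last target. There are 200 camera calls.

### The job

Draw the pump shaft out of the bearing bracket by its projecting end and straight onto the balancing stand, taking fresh grips farther back along it as it comes. Leave it lying on the discs of both heads with about the same length overhanging at each end, and let go of it. Do not drop it or force it against the stand, and leave the parts lying around where they are.

Things in the scene. Friction and masses are not known exactly. Their poses are not given: they have to be found in the camera images.
- shaft_mid (a point): Centre of the plain steel pump shaft, on its axis. The shaft is 240 mm long, 22 mm in diameter, about 0.7 kg; the last 18 mm at the impeller end is a thread of only 16 mm diameter, with a short bevel behind it. x runs along the shaft towards that threaded end.
- shaft: The same shaft, same point and axes. At the start it lies loose and level in the bracket's bore; only about 66 mm of the threaded end (18 mm thread, then about 48 mm) projects from the cover's inner face, the rest is inside.
- mouth (a point): Centre of the bore's mouth, in the plane of the cover's inner face, 145 mm above the plate. x points level out of the bore, the way the shaft is drawn; z up. The bore is level, 25 mm in diameter and 195 mm long, so the shaft lies on its bottom with its axis 1.5 mm below this point.
- bracket: Pump bearing bracket, fixed; origin on the plate under the mouth, same axes. Its cover is a dished disc of 240 mm diameter; round the inner face a rim (192 mm inside diameter) projects 40 mm towards +x, also over the shaft end, so a tool gripping there must lean out some 20 to 45 degrees, its body towards +x. Behind the cover: grey housing, 195 mm long, 106 mm across.
- stand: Impeller balancing stand, fixed, in line with the bore; x points the same way as the mouth's. Origin on the plate midway between its two heads, about 185 mm out from the mouth. A shaft lying in the valleys of both heads has its axis on the line y = 0, 142.5 mm above the plate, 1 mm lower than in the bore. Bed 200 x 150 mm, clamp screws on it up to 55 mm high.
- head_near (a point): Seat at the head nearer the bracket: where the axis of a seated shaft passes over the middle of this head (stand x = -65 mm, 142.5 mm above the plate). A head is a pair of free-turning steel discs of 60 mm diameter, centres 32 mm to either side, whose valley carries the shaft; it takes up 13 mm either way along x and 62 mm along y, and the disc tops stand 4 mm above the seated axis.
- head_far (a point): Seat at the head farther from the bracket (stand x = +65 mm), the same as the other. Between the two heads 104 mm of the line are clear for fingers, between the cover's inner face and the nearer head about 107 mm.
- coupling_half: bystander: pump coupling half, a flanged disc of 130 mm diameter, 52 mm high, lying flat; origin at the centre of its underside
- gland_follower: bystander: bronze gland follower, an oval flange 110 x 72 mm, 14 mm thick, with a short sleeve to 42 mm height; origin at the centre of its underside
- bearing_puller: bystander: black two-legged bearing puller lying on its side, 220 x 150 mm, 24 mm high; origin under its cross beam
- centre_punch: bystander: brass centre punch 130 mm long, 13 mm thick, lying; origin under its middle
Mind the look-alikes: they are no part of the job. There is more than one size of the shaft; the job needs the largest.

How it is judged (in metres and radians):
On the way, in this order (a step that is already met when the one before it is completed fails the run):
1. held by the fingers, the shaft has been started out of the bore: its end stands at least 80 mm from the cover's inner face (x of shaft_mid in the frame of mouth above -0.04 m and contact force between the fingers and shaft above 1 N), for 0.05 s.
2. a fresh grip is taken farther back, at least 52 mm behind the threaded end, while the other end is still 15 mm or more inside the bore (contact force between the fingers and shaft above 1 N and x of the grasp point in the frame of shaft_mid below 0.068 m and x of shaft_mid in the frame of mouth below 0.105 m), for 0.1 s.
3. the shaft comes right out of the bore while held by the fingers (contact force between the fingers and shaft above 1 N and x of shaft_mid in the frame of mouth above 0.125 m), for 0.05 s.
At the end, for the whole second after the job is handed in: The shaft rests, let go, in the valleys of both heads of the stand: its middle within 20 mm of midway between the heads along the stand, within 6 mm sideways and 5 mm in height of the seated position, its axis within 0.05 rad of the stand's, not moving (under 0.02 m/s) (x of shaft_mid in the frame of stand between -0.02 and 0.02 m and y of shaft_mid in the frame of stand between -0.006 and 0.006 m and z of shaft_mid in the frame of stand between 0.1375 and 0.1475 m and angle between the x axis of shaft and the x axis of stand, either way round below 0.05 rad and linear speed of shaft below 0.02 m/s and contact force between the fingers and shaft below 0.2 N); the robot touches nothing.
It fails at once if the shaft is dropped: its middle sinks below 125 mm above the plate, or it falls out of the fingers at over 0.4 m/s (height (world z) of shaft_mid below 0.125 m or (contact force between the fingers and shaft below 0.5 N and linear speed of shaft above 0.4 m/s)).
It fails at once if the shaft is forced against the stand or banged on it (over 120 N) (contact force between shaft and stand above 120 N).
It fails at once if a part lying around (coupling half, gland follower, bearing puller, centre punch) is moved by more than 30 mm (distance of any of coupling_half, gland_follower, bearing_puller, centre_punch from where it was at the start of the episode above 0.03 m).
It also fails if it takes over 54 s, if anything falls off the work surface, if the arm or the gripper's body presses on something with over 40 N, if the wrist force passes 120 N, or if a joint passes its speed limit or range.

## Working session

There is one attempt and no reset: what is moved stays moved. The work goes in short steps, Python scripts to look and compute and a shell command to move; the robot and the scene stay as the last step left them, time stands still between calls to the robot, and variables do not carry over. Pictures are saved under pics/ and viewed, about 8 in all and at most 12, crops included, and the job is handed in when it is done.

```bash
ls; mkdir -p pics; cat > look.py <<'E'
import cv2,sys,numpy as np
from bench import robot,optics,nets
E
python3 - <<'E'
import cv2,numpy as np
from bench import robot,optics,nets
for c in ("scene","top"):
    d=optics.get_image(c); cv2.imwrite(f"pics/{c}0.png",d["img"])
    print(c,d["fx"],d["cx"],d["cy"],np.round(d["R"],4).tolist(),np.round(d["t"],1))
    for n in ("shaft","shaft_mid","mouth","bracket","stand","head_near","head_far"):
        print(n,[(np.round(x["location"]),round(x["score"],2)) for x in nets.recognise(c,n)][:4])
s=robot.state();print(s["time"],s["tool_pos"],np.round(s["eef_rot"],3),s["width"])
E
```

```text
pics
scene 563.015063856533 323.65301847844574 240.659523632001 [[0.4302, 0.9027, 0.001], [0.5988, -0.2845, -0.7487], [-0.6756, 0.3226, -0.6629]] [-247.7 -214.4 1604.5]
shaft [(array([364., 203.]), 0.72), (array([528., 280.]), 0.59)]
shaft_mid [(array([363., 202.]), 0.72), (array([524., 281.]), 0.56)]
mouth [(array([409., 204.]), 0.63)]
bracket [(array([410., 205.]), 0.61), (array([365., 200.]), 0.61)]
stand [(array([303., 253.]), 0.76)]
head_near [(array([304., 249.]), 0.66)]
head_far []
top 544.1345170118336 319.0081984060806 239.62390392916873 [[-0.0041, -0.9999, -0.0124], [-0.9957, 0.0052, -0.0921], [0.0921, 0.012, -0.9957]] [  34.6  502.  1459.5]
shaft [(array([177., 162.]), 0.76), (array([271., 250.]), 0.62)]
shaft_mid [(array([204., 325.]), 0.97), (array([182., 159.]), 0.75), (array([273., 245.]), 0.46), (array([326., 263.]), 0.41)]
mouth [(array([235., 238.]), 0.6)]
bracket [(array([234., 237.]), 0.67), (array([326., 263.]), 0.45)]
stand [(array([328., 263.]), 0.7)]
head_near [(array([324., 262.]), 0.61)]
head_far [(array([328., 258.]), 0.84)]
0.8 [ 138.40217309 -506.45698623  242.34975414] [[ 0.965  0.264  0.   ]
 [ 0.264 -0.965 -0.   ]
 [-0.     0.    -1.   ]] 85.16132146271936
```

View pics/scene0.png

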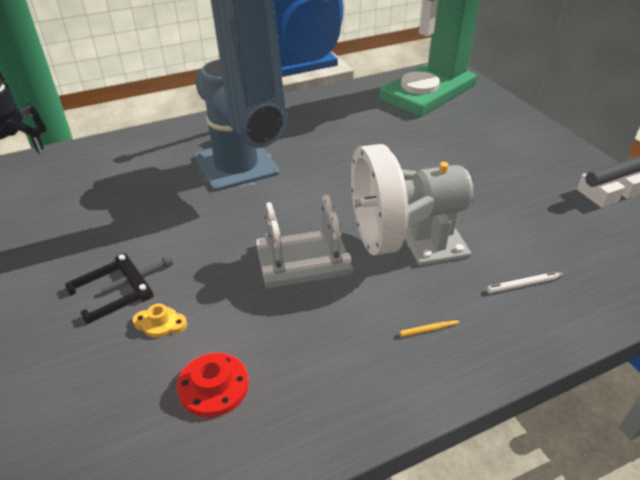

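View pics/top0.png

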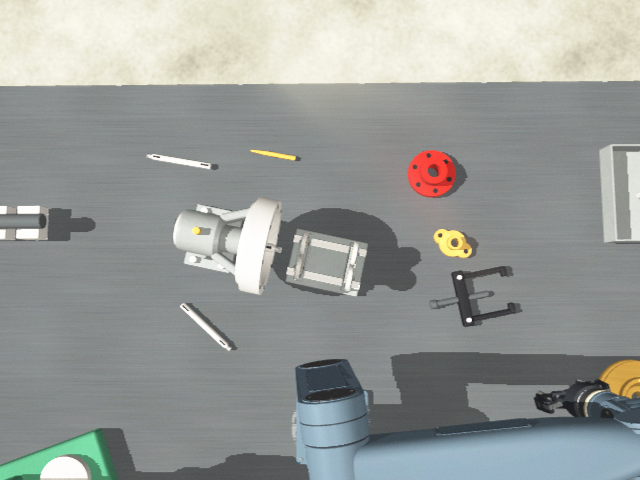

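The wanted shaft is the one in the bore: its end is at scene (364,203) and top (271,250). The look-alikes lie loose at scene (525,281), top (180,160) and top (205,326). I'll enlarge the bore and stand to confirm.

```bash
python3 - <<'E'
import cv2,numpy as np
a=cv2.imread("pics/top0.png")[190:305,170:380];b=cv2.imread("pics/scene0.png")[130:290,250:480]
a=cv2.resize(a,None,fx=3.8,fy=3.8,interpolation=3);b=cv2.resize(b,None,fx=3.4,fy=3.4,interpolation=3)
cv2.imwrite("pics/topc.png",a);cv2.imwrite("pics/scenec.png",b)
E
```

```text
(no output)
```

View pics/topc.png

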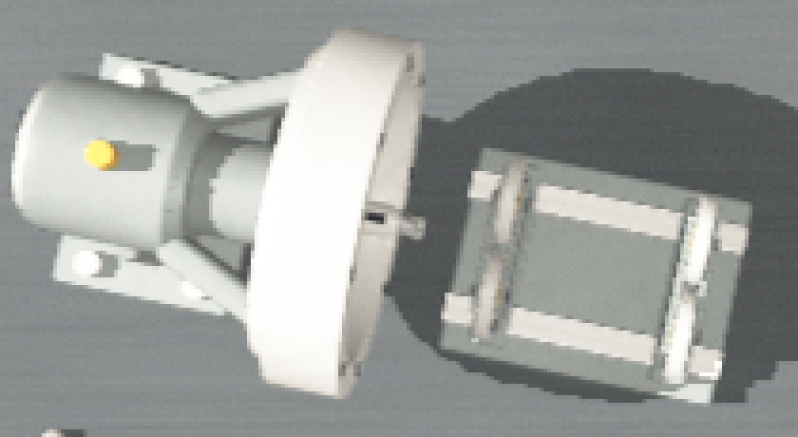

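View pics/scenec.png

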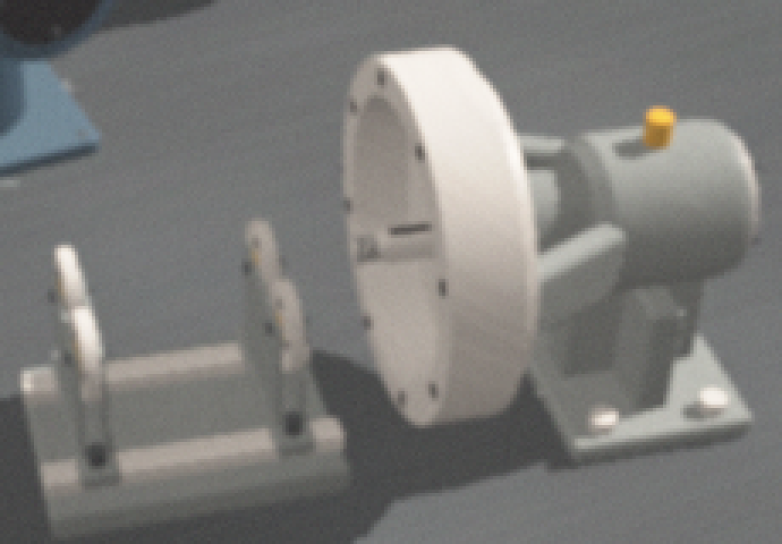

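The enlarged crops settle it. The only shaft in the bore shows its threaded end at scene crop (363,248) and top crop (425,227), pointing at the stand, whose two disc pairs are visible. I'll fit the line.

```bash
cat > geo.py <<'E'
import cv2,numpy as np
from scipy.optimize import least_squares
from bench import robot,optics,nets
def proj(d,X):
    c=np.array(X)@d["R"].T+d["t"]; return np.c_[d["fx"]*c[:,0]/c[:,2]+d["cx"],d["fy"]*c[:,1]/c[:,2]+d["cy"]]
def frame(p):  # p = mouth x,y,yaw -> map local (x along, y, z) to world
    c,s=np.cos(p[2]),np.sin(p[2]); R=np.array([[c,-s,0],[s,c,0],[0,0,1]])
    return lambda L: np.array(L)@R.T+np.array([p[0],p[1],0])
E
python3 - <<'E'
from geo import *
T=optics.get_image("top");S=optics.get_image("scene")
tp=np.array([[425,229],[509,197],[489,293],[703,240],[682,335]])/3.8+[170,190]
sp=np.array([[360,248],[258,220],[288,280],[65,245],[83,308]])/3.4+[250,130]
def L(g): return np.array([[66,0,143.5],[g-65,32,146.5],[g-65,-32,146.5],[g+65,32,146.5],[g+65,-32,146.5]])
def Ls(g): return np.array([[66,0,143.5],[g-65,-32,146.5],[g-65,32,146.5],[g+65,-32,146.5],[g+65,32,146.5]])
def res(p):
    best=None
    W=frame(p)
    return np.r_[(proj(T,W(L(p[3])))-tp).ravel(),(proj(S,W(L(p[3]))) -sp).ravel()]
def res2(p):
    W=frame(p)
    return np.r_[(proj(T,W(L(p[3])))-tp).ravel(),(proj(S,W(Ls(p[3]))) -sp).ravel()]
for f in (res,res2):
  for y0 in (-1.8,-1.4,1.4):
    r=least_squares(f,[500,100,y0,185],loss="soft_l1");print(r.cost,np.round(r.x,3));
    if r.cost<30: print(np.round(f(r.x).reshape(-1,2),1).tolist())
E
```

```text
92.55451584483723 [480.849 192.278  -1.798 185.245]
92.55451584482468 [480.849 192.278  -1.798 185.246]
92.5545158448226 [480.849 192.278  10.769 185.246]
13.568230776328392 [477.829 194.153  -1.787 186.145]
[[-2.3, 0.5], [-0.2, 0.9], [-0.4, 0.7], [-0.3, 0.5], [-0.0, 0.7], [-0.8, 0.9], [1.4, 2.8], [-0.5, 2.9], [0.2, 3.6], [-0.4, 3.4]]
13.56823077632843 [477.829 194.153  -1.787 186.145]
[[-2.3, 0.5], [-0.2, 0.9], [-0.4, 0.7], [-0.3, 0.5], [-0.0, 0.7], [-0.8, 0.9], [1.4, 2.8], [-0.5, 2.9], [0.2, 3.6], [-0.4, 3.4]]
13.568230776328633 [477.829 194.153  17.063 186.145]
[[-2.3, 0.5], [-0.2, 0.9], [-0.4, 0.7], [-0.3, 0.5], [-0.0, 0.7], [-0.8, 0.9], [1.4, 2.8], [-0.5, 2.9], [0.2, 3.6], [-0.4, 3.4]]
```

```bash
cat >> geo.py <<'E'
from scipy.spatial.transform import Rotation as Ro
P=[477.8,194.2,-1.787,186.1]
def pose(xm,z=143.5,lean=35,back=0,y=0,flip=1,p=None):
    p=p or P
    c,s=np.cos(p[2]),np.sin(p[2]);u=np.array([c,s,0]);v=np.array([-s,c,0]);k=np.array([0,0,1.])
    a=np.radians(lean);tz=-np.sin(a)*u-np.cos(a)*k;ty=flip*v;R=np.c_[np.cross(ty,tz),ty,tz]
    return R,np.array(p[:2]+[0])+xm*u+y*v+z*k+(8-back)*tz   # grasp point at xm -> TCP
def row(R,t):
    s=robot.state();R0=np.array(s["eef_rot"])
    return np.round(Ro.from_matrix(R0.T@R).as_rotvec(),3).tolist()+np.round(R0.T@(t-s["tool_pos"]),1).tolist()
def st():
    s=robot.state();R=np.array(s["eef_rot"]);g=np.array(s["tool_pos"])-8*R[:,2]
    l=frame(P[:2]+[P[2]]);c,sn=np.cos(P[2]),np.sin(P[2]);d=g-np.array(P[:2]+[0])
    print("t",s["time"],"grasp local",np.round([d[0]*c+d[1]*sn,-d[0]*sn+d[1]*c,g[2]],1),"w",round(s["width"],1),"F",np.round(s["ft_force"],1),"q",np.round(s["qpos"],2))
E
python3 - <<'E'
from geo import *
d=optics.get_image("wrist");print(np.round(d["tool_from_camera"],3).tolist(),d["fx"],d["cx"],d["cy"])
for f in (1,-1): print(f,row(*pose(45,back=150,flip=f)))
st()
E
```

```text
[[-0.0, -0.96, -0.28, 70.713], [1.0, -0.0, -0.001, -1.09], [0.0, -0.28, 0.96, -132.336], [0.0, 0.0, 0.0, 1.0]] 371.64829954431775 317.2908984992444 239.362766567655
1 [0.332, 0.549, -1.052, 453.4, -474.4, -17.5]
-1 [0.624, -0.377, 1.979, 453.4, -474.4, -17.5]
t 0.95 grasp local [ 757.1 -181.2  250.3] w 85.5 F [1.  1.  0.6] q [-1.43  0.05  0.1   1.62 -0.    1.44]
```

```bash
python3 -m inch '[[0,0,-2.0,400,-474,-80,85],[0,0,-2.0,400,-474,-80,85],[0,0,-2.0,400,-474,-80,85],[0,0,-2.0,400,-474,-80,85],[0,0,-2.0,400,-474,-80,85],[0,0,-2.0,400,-474,-80,85],[0,0,-2.0,400,-474,-80,85],[0,0,-2.0,400,-474,-80,85],[0,0,-2.0,400,-474,-80,85],[0,0,-2.0,400,-474,-80,85]]' 40
python3 -c "
from geo import *
st();print(row(*pose(45,back=150,flip=-1)))"
```

```text
time: 2.2
tool_pos: [399.7, 58.0, 322.9]
eef_rot: [[-0.546, 0.838, 0.002], [0.838, 0.546, -0.001], [-0.001, 0.001, -1.0]]
ft_force: [1.0, -1.1, 1.9]
width: 84.9
t 2.2 grasp local [149.7 -47.1 330.9] w 84.9 F [ 1.  -1.1  1.9] q [-0.02 -0.23  0.01  1.8  -0.    0.97]
[-0.713, -0.296, -2.257, -17.1, 49.5, 63.2]
```

```bash
python3 -m inch '[[-0.713,-0.296,-2.257,-17,49.5,0,85],[-0.713,-0.296,-2.257,-17,49.5,0,85],[-0.713,-0.296,-2.257,-17,49.5,0,85],[-0.713,-0.296,-2.257,-17,49.5,0,85],[-0.713,-0.296,-2.257,-17,49.5,0,85],[-0.713,-0.296,-2.257,-17,49.5,0,85],[-0.713,-0.296,-2.257,-17,49.5,0,85],[-0.713,-0.296,-2.257,-17,49.5,0,85],[-0.713,-0.296,-2.257,-17,49.5,0,85],[-0.713,-0.296,-2.257,-17,49.5,0,85]]'
python3 -c "
from geo import *
st();print(row(*pose(45,back=150,flip=-1)))"
```

```text
time: 3.45
tool_pos: [450.2, 70.7, 323.3]
eef_rot: [[-0.615, -0.753, 0.233], [-0.62, 0.645, 0.447], [-0.487, 0.13, -0.864]]
ft_force: [0.5, -0.4, -0.1]
width: 85.1
t 3.45 grasp local [130.4  -1.5 330.2] w 85.1 F [ 0.5 -0.4 -0.1] q [-0.35 -0.32 -0.15  1.66  0.52 -1.15]
[-0.154, -0.063, -0.484, 30.7, -8.6, 55.0]
```

```bash
python3 -m inch '[[-0.154,-0.063,-0.484,30.7,-8.6,55,85],[-0.154,-0.063,-0.484,30.7,-8.6,55,85],[-0.154,-0.063,-0.484,30.7,-8.6,55,85],[-0.154,-0.063,-0.484,30.7,-8.6,55,85],[-0.154,-0.063,-0.484,30.7,-8.6,55,85]]'
python3 - <<'E'
from geo import *
st();s=robot.state();d=optics.get_image("wrist");cv2.imwrite("pics/w1.png",d["img"])
np.savez("w1.npz",R=s["eef_rot"],t=s["tool_pos"],M=d["tool_from_camera"],k=[d["fx"],d["cx"],d["cy"]])
for n in ("shaft","mouth","head_near","head_far"): print(n,[(np.round(x["location"]),round(x["score"],2)) for x in nets.recognise("wrist",n)][:3])
E
```

```text
time: 4.08
tool_pos: [451.0, 70.6, 260.4]
eef_rot: [[-0.177, -0.976, 0.124], [-0.8, 0.216, 0.559], [-0.573, -0.0, -0.82]]
ft_force: [-1.1, 0.3, 0.1]
width: 84.9
t 4.075 grasp local [131.1   0.3 267. ] w 84.9 F [-1.1  0.3  0.1] q [-0.39 -0.18 -0.19  1.68  0.6  -1.79]
shaft [(array([501., 213.]), 0.68), (array([316., 242.]), 0.59)]
mouth [(array([315., 274.]), 0.9), (array([109., 178.]), 0.42)]
head_near [(array([315.,  71.]), 0.73), (array([318., 238.]), 0.18)]
head_far [(array([317.,  76.]), 0.85)]
```

View pics/w1.png

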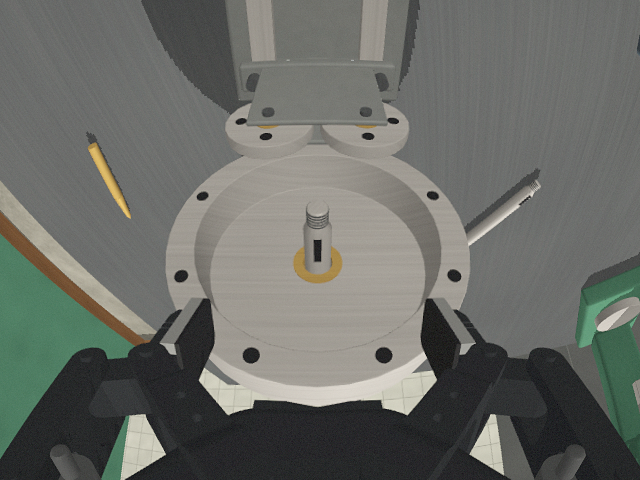

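The wrist view shows the shaft's threaded end at (317,207), its keyway at (318,250) and the bronze ring at (318,264), centred between the fingers. I'll compare these with the fit.

```bash
cat >> geo.py <<'E'
def wproj(X,R,t,M,k):
    C=(np.array(X)-t)@R; M=np.array(M); C=(C-M[:3,3])@M[:3,:3]
    th=np.arctan2(np.hypot(C[:,0],C[:,1]),C[:,2]);ph=np.arctan2(C[:,1],C[:,0])
    return np.c_[k[1]+k[0]*th*np.cos(ph),k[2]+k[0]*th*np.sin(ph)]
E
python3 - <<'E'
from geo import *
w=np.load("w1.npz");W=lambda p,L:wproj(frame(p)(L),w["R"],w["t"],w["M"],w["k"])
L=[[66,0,143.5],[0,0,145],[40,120,145],[40,-120,145],[40,0,265],[40,0,25],[108,32,146.5],[108,-32,146.5]]
print(np.round(W(P,L)).tolist())
# fit: end face centre, ring centre, rim left/right extremes
ob=np.array([[317,207],[318,264],[316,157]])
Lf=lambda p:[[66,0,143.5],[0,0,145],[p[3]-78,0,143]]
E
```

```text
[[317.0, 207.0], [317.0, 262.0], [169.0, 233.0], [465.0, 232.0], [317.0, 386.0], [317.0, 140.0], [266.0, 166.0], [367.0, 166.0]]
```

```bash
python3 -c "
from geo import *
print(row(*pose(32,back=60,flip=-1)),row(*pose(32,flip=-1)))"
```

```text
[-0.001, -0.001, 0.001, -10.2, 0.2, 98.0] [-0.001, -0.001, 0.001, -10.3, 0.2, 158.0]
```

```bash
python3 -m inch '[[0,0,0,-10.3,0.2,40,70],[0,0,0,-10.3,0.2,80,60],[0,0,0,-10.3,0.2,110,60],[0,0,0,-10.3,0.2,135,60],[0,0,0,-10.3,0.2,150,60],[0,0,0,-10.3,0.2,158,60],[0,0,0,-10.3,0.2,158,60]]'
python3 - <<'E'
from geo import *
st();d=optics.get_image("wrist");cv2.imwrite("pics/w2.png",d["img"]);print(row(*pose(32,flip=-1)))
E
```

```text
time: 5.2
tool_pos: [471.7, 167.7, 136.8]
eef_rot: [[-0.175, -0.977, 0.123], [-0.801, 0.214, 0.56], [-0.573, -0.001, -0.82]]
ft_force: [0.3, -0.3, -0.2]
width: 60.1
t 5.2 grasp local [ 31.8  -0.3 143.4] w 60.1 F [ 0.3 -0.3 -0.2] q [-0.16 -0.18 -0.44  1.27  0.61 -1.5 ]
[-0.001, -0.001, 0.001, 0.3, 0.2, 0.3]
```

View pics/w2.png

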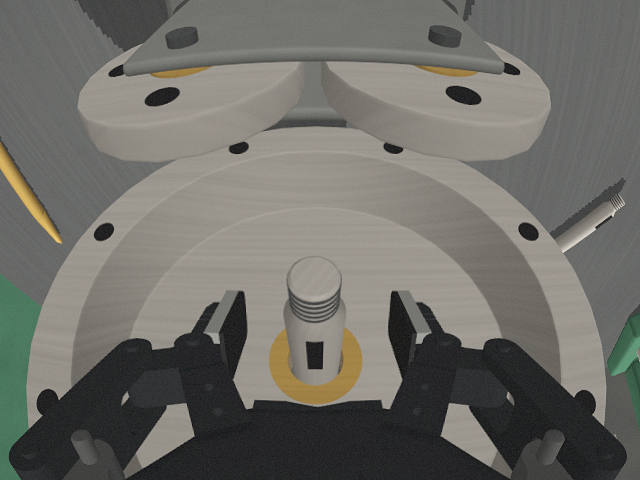

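The wrist close-up shows the shaft centred at column 315.5 and the pads centred at about 317.5. It sits between the pads, about 0.8 mm off towards −y of the tool. I'll correct that and close.

```bash
python3 -m inch '[[0,0,0,0,-0.8,0,50],[0,0,0,0,-0.8,0,35],[0,0,0,0,-0.8,0,28],[0,0,0,0,-0.8,0,20],[0,0,0,0,-0.8,0,15],[0,0,0,0,-0.8,0,15],[0,0,0,0,-0.8,0,15],[0,0,0,0,-0.8,0,15]]' 50
python3 -c "
from geo import *
st()
s=robot.state();R=np.array(s['eef_rot']);u=np.array([np.cos(P[2]),np.sin(P[2]),0]);print((R.T@u*52).round(1),(R.T@[0,0,1]).round(3))"
```

```text
time: 6.25
tool_pos: [473.0, 167.1, 137.7]
eef_rot: [[-0.175, -0.977, 0.125], [-0.801, 0.215, 0.559], [-0.573, -0.002, -0.82]]
ft_force: [-2.9, -4.8, 5.2]
width: 20.3
t 6.25 grasp local [ 32.1   1.1 144.2] w 20.3 F [-2.9 -4.8  5.2] q [-0.16 -0.18 -0.43  1.27  0.61 -1.5 ]
[ 42.6  -0.  -29.8] [-0.573 -0.002 -0.82 ]
```

```bash
python3 -m inch '[[0,0,0,4.1,0,-2.9,15],[0,0,0,9,0,-6.3,15],[0,0,0,14,0,-9.8,15],[0,0,0,19,0,-13.3,15],[0,0,0,24,0,-16.8,15],[0,0,0,30,0,-21,15],[0,0,0,36,0,-25.2,15],[0,0,0,42.6,0,-29.8,15],[0,0,0,42.6,0,-29.8,15]]'
python3 - <<'E'
from geo import *
st();d=optics.get_image("wrist");cv2.imwrite("pics/w3.png",d["img"])
E
```

```text
time: 7.38
tool_pos: [461.3, 116.3, 137.0]
eef_rot: [[-0.176, -0.977, 0.123], [-0.8, 0.215, 0.56], [-0.573, -0.0, -0.82]]
ft_force: [-1.6, 1.5, 1.2]
width: 20.7
t 7.375 grasp local [ 84.3   0.6 143.6] w 20.7 F [-1.6  1.5  1.2] q [-0.28 -0.17 -0.43  1.36  0.61 -1.65]
```

View pics/w3.png

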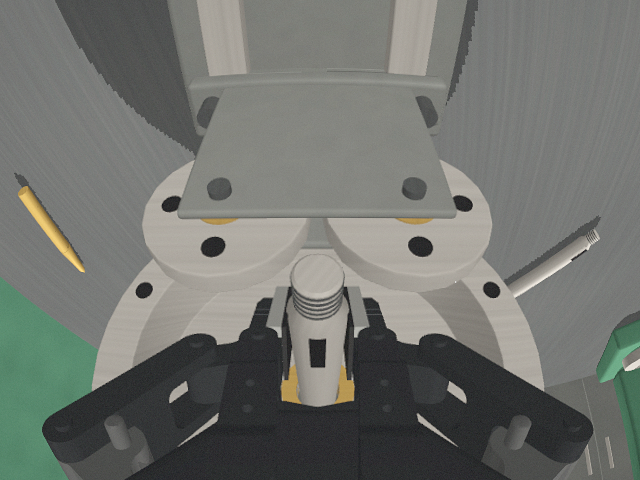

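The shaft followed: its tip keeps the same place in the gripper at (316,275), while the cover has receded. I'll open, slide back 52 mm and regrip.

```bash
python3 -m inch '[[0,0,0,0,0,0,45],[0,0,0,0,0,0,45],[0,0,0,0,0,0,45],[0,0,0,-14,0,9.8,45],[0,0,0,-29,0,20.3,45],[0,0,0,-42.6,0,29.8,45],[0,0,0,-42.6,0,29.8,45]]'
python3 -c "
from geo import *
st();print(row(*pose(32,y=0.5,flip=-1)))"
```

```text
time: 8.3
tool_pos: [472.3, 167.7, 137.1]
eef_rot: [[-0.174, -0.977, 0.123], [-0.801, 0.213, 0.559], [-0.572, -0.001, -0.82]]
ft_force: [-0.6, -0.3, 0.2]
width: 44.8
t 8.3 grasp local [ 31.7   0.3 143.7] w 44.8 F [-0.6 -0.3  0.2] q [-0.16 -0.18 -0.43  1.27  0.61 -1.5 ]
[-0.0, -0.001, 0.002, 0.4, -0.2, -0.0]
```

```bash
python3 -m inch '[[0,0,0,0,0,0,30],[0,0,0,0,0,0,20],[0,0,0,0,0,0,15],[0,0,0,0,0,0,15],[0,0,0,0,0,0,15],[0,0,0,0,0,0,15]]'
python3 - <<'E'
from geo import *
st();d=optics.get_image("wrist");cv2.imwrite("pics/w4.png",d["img"])
for n in ("shaft",): print(n,[(np.round(x["location"]),round(x["score"],2)) for x in nets.recognise("wrist",n)][:3])
E
```

```text
time: 9.05
tool_pos: [472.3, 167.2, 137.1]
eef_rot: [[-0.174, -0.977, 0.123], [-0.802, 0.213, 0.558], [-0.572, -0.001, -0.821]]
ft_force: [-2.0, -4.5, 3.3]
width: 20.8
t 9.05 grasp local [ 32.2   0.4 143.7] w 20.8 F [-2.  -4.5  3.3] q [-0.16 -0.18 -0.43  1.28  0.61 -1.5 ]
shaft [(array([316., 229.]), 0.82), (array([589., 222.]), 0.61)]
```

View pics/w4.png

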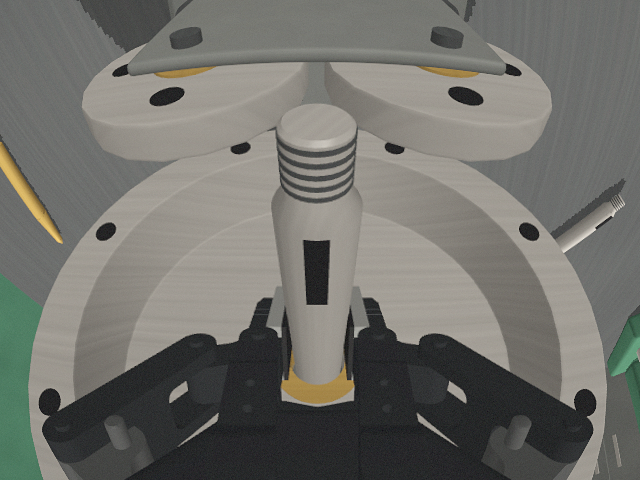

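The shaft stands well out of the bore, with its end face at (316,128) and the pads farther back. The regrip is good, so I pull again.

```bash
python3 -m inch '[[0,0,0,4.1,0,-2.9,15],[0,0,0,9,0,-6.3,15],[0,0,0,14,0,-9.8,15],[0,0,0,19,0,-13.3,15],[0,0,0,24,0,-16.8,15],[0,0,0,30,0,-21,15],[0,0,0,36,0,-25.2,15],[0,0,0,42.6,0,-29.8,15],[0,0,0,42.6,0,-29.8,15]]'
python3 - <<'E'
from geo import *
st()
s=robot.state();d=optics.get_image("wrist");cv2.imwrite("pics/w5.png",d["img"])
a=[s["eef_rot"],s["tool_pos"],d["tool_from_camera"],[d["fx"],d["cx"],d["cy"]]]
for x in (165,168,171): print(x,wproj(frame(P)([[x,0,143.5]]),*map(np.array,a)).round())
m=nets.masks_of("wrist","shaft")
for q in m[:2]: 
    r,c=np.where(q["pixels"]);print(q["score"],r.min(),r.max(),c[r==r.min()].mean())
E
```

```text
time: 10.28
tool_pos: [461.1, 114.8, 136.9]
eef_rot: [[-0.176, -0.977, 0.123], [-0.803, 0.215, 0.556], [-0.569, -0.001, -0.822]]
ft_force: [-0.8, -3.0, -0.5]
width: 20.6
t 10.275 grasp local [ 85.7   0.7 143.5] w 20.6 F [-0.8 -3.  -0.5] q [-0.28 -0.17 -0.43  1.36  0.6  -1.65]
165 [[316. 157.]]
168 [[316. 146.]]
171 [[316. 134.]]
0.98 232 298 593.0
0.69 104 405 316.0
```

```bash
python3 -m inch '[[0,0,0,0,0,0,45],[0,0,0,0,0,0,45],[0,0,0,0,0,0,45],[0,0,0,-14,0,9.8,45],[0,0,0,-29,0,20.3,45],[0,0,0,-44,0,30.4,45],[0,0,0,-44,0,30.4,45]]'
python3 - <<'E'
from geo import *
st();print(row(*pose(32,y=0.5,flip=-1)))
s=robot.state();d=optics.get_image("wrist");cv2.imwrite("pics/w5.png",d["img"])
a=[s["eef_rot"],s["tool_pos"],d["tool_from_camera"],[d["fx"],d["cx"],d["cy"]]]
for x in (160,165,170,175): print(x,wproj(frame(P)([[x,0,143],[x,0,151]]),*map(np.array,a)).round().tolist())
m=nets.masks_of("wrist","shaft")
for q in m[:2]: 
    r,c=np.where(q["pixels"]);print(q["score"],r.min(),r.max(),c[r==r.min()].mean(),c[r==r.max()].mean())
E
```

```text
time: 11.25
tool_pos: [472.2, 168.1, 137.1]
eef_rot: [[-0.174, -0.977, 0.122], [-0.804, 0.212, 0.555], [-0.569, -0.001, -0.823]]
ft_force: [-0.7, -0.0, -0.1]
width: 45.1
t 11.25 grasp local [ 31.3   0.2 143.6] w 45.1 F [-0.7 -0.  -0.1] q [-0.16 -0.18 -0.43  1.27  0.6  -1.5 ]
[0.0, -0.006, 0.003, 0.6, -0.3, -0.3]
160 [[314.0, -95.0], [314.0, -96.0]]
165 [[314.0, -125.0], [314.0, -130.0]]
170 [[314.0, -154.0], [314.0, -163.0]]
175 [[314.0, -182.0], [314.0, -195.0]]
0.88 196 251 618.0 564.5
0.67 0 383 314.0 318.0
```

```bash
python3 -m inch '[[0,0,0,0.6,-0.2,-0.3,30],[0,0,0,0.6,-0.2,-0.3,20],[0,0,0,0.6,-0.2,-0.3,15],[0,0,0,0.6,-0.2,-0.3,15],[0,0,0,0.6,-0.2,-0.3,15],[0,0,0,0.6,-0.2,-0.3,15]]' && python3 -m inch '[[0,0,0,4.1,0,-2.9,15],[0,0,0,9,0,-6.3,15],[0,0,0,14,0,-9.8,15],[0,0,0,19,0,-13.3,15],[0,0,0,24,0,-16.8,15],[0,0,0,30,0,-21,15],[0,0,0,36,0,-25.2,15],[0,0,0,40,0,-28,15],[0,0,0,40,0,-28,15]]'
python3 -c "
from geo import *
st()
S=optics.get_image('scene');cv2.imwrite('pics/s2.png',cv2.resize(S['img'][110:290,240:480],None,fx=3.3,fy=3.3))"
```

```text
time: 12.1
tool_pos: [472.5, 165.8, 136.8]
eef_rot: [[-0.176, -0.977, 0.123], [-0.805, 0.215, 0.554], [-0.567, -0.001, -0.824]]
ft_force: [-1.7, -4.7, 3.1]
width: 20.6
time: 13.22
tool_pos: [461.7, 117.3, 136.5]
eef_rot: [[-0.177, -0.977, 0.122], [-0.805, 0.215, 0.552], [-0.566, -0.0, -0.825]]
ft_force: [0.7, 0.2, -4.0]
width: 21.0
t 13.225 grasp local [ 83.1   0.7 143.1] w 21.0 F [ 0.7  0.2 -4. ] q [-0.28 -0.17 -0.43  1.36  0.6  -1.64]
```

View pics/s2.png

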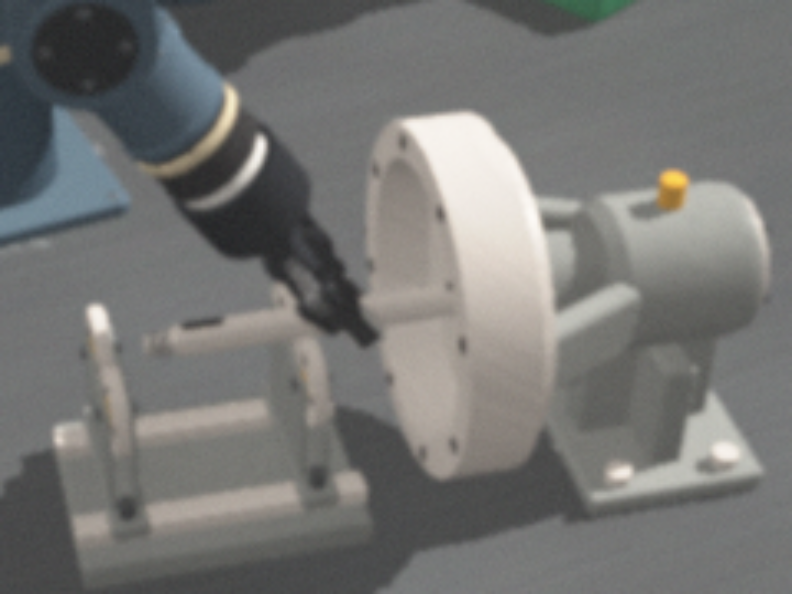

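The scene crop shows the shaft level across the near head with its tip at (150,343), short of the far head. Its rear is still in the bore. Now the fourth grip.

```bash
python3 -m inch '[[0,0,0,0,0,0,45],[0,0,0,0,0,0,45],[0,0,0,0,0,0,45],[0,0,0,-14,0,9.8,45],[0,0,0,-29,0,20.3,45],[0,0,0,-42,0,29.1,45],[0,0,0,-42,0,29.1,45]]'
python3 -c "
from geo import *
st();print(row(*pose(32,y=0.5,flip=-1)))"
```

```text
time: 14.15
tool_pos: [472.5, 168.0, 136.5]
eef_rot: [[-0.175, -0.977, 0.121], [-0.806, 0.213, 0.552], [-0.566, -0.001, -0.825]]
ft_force: [0.2, -0.1, 0.6]
width: 45.1
t 14.15 grasp local [ 31.3   0.5 143.1] w 45.1 F [ 0.2 -0.1  0.6] q [-0.15 -0.18 -0.43  1.27  0.6  -1.5 ]
[-0.0, -0.01, 0.002, 0.3, -0.0, -0.7]
```

```bash
python3 -m inch '[[0,0,0,0,0,0,30],[0,0,0,0,0,0,20],[0,0,0,0,0,0,15],[0,0,0,0,0,0,15],[0,0,0,0,0,0,15],[0,0,0,0,0,0,15]]' 90 && python3 -m inch '[[0,0,0,4.1,0,-2.8,15],[0,0,0,8,0,-5.5,15],[0,0,0,12,0,-8.2,15],[0,0,0,17,0,-11.7,15],[0,0,0,22,0,-15.1,15],[0,0,0,27,0,-18.5,15],[0,0,0,33,0,-22.6,15],[0,0,0,38,0,-26.1,15],[0,0,0,38,0,-26.1,15]]'
python3 -c "
from geo import *
st()
S=optics.get_image('scene');cv2.imwrite('pics/s3.png',cv2.resize(S['img'][110:290,240:480],None,fx=3.3,fy=3.3))"
```

```text
time: 14.9
tool_pos: [472.6, 167.5, 136.8]
eef_rot: [[-0.176, -0.977, 0.122], [-0.806, 0.214, 0.552], [-0.565, -0.001, -0.825]]
ft_force: [-3.8, -4.5, 3.7]
width: 19.8
time: 16.02
tool_pos: [463.1, 123.9, 136.8]
eef_rot: [[-0.174, -0.977, 0.122], [-0.804, 0.213, 0.555], [-0.569, -0.002, -0.823]]
ft_force: [2.5, 5.0, -1.0]
width: 19.6
t 16.025 grasp local [ 76.4   0.7 143.4] w 19.6 F [ 2.5  5.  -1. ] q [-0.26 -0.17 -0.43  1.35  0.6  -1.63]
```

View pics/s3.png

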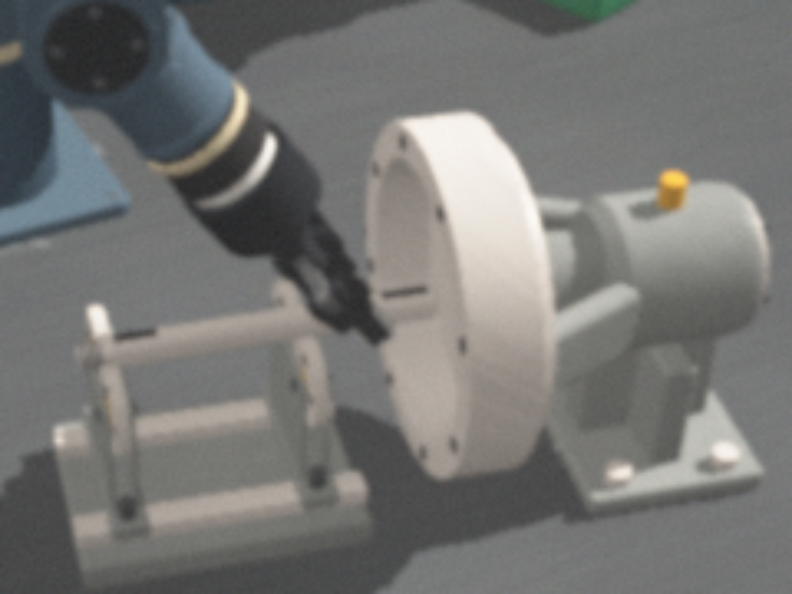

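The shaft is out of the bore and level. Its keyed rear end is at (430,300) and its thread is over the far head at (90,350). I'll release, then regrip near the middle, between the heads.

```bash
python3 -m inch '[[0,0,0,0,0,0,24],[0,0,0,0,0,0,30],[0,0,0,0,0,0,50],[0,0,0,0,0,0,50],[0,0,0,0,0,-30,50],[0,0,0,0,0,-60,50],[0,0,0,0,0,-90,50],[0,0,0,0,0,-90,50]]' 
python3 -c "
from geo import *
st();print(row(*pose(160,y=0.5,lean=20,back=60,flip=-1)),row(*pose(160,y=0.5,z=142.5,lean=20,flip=-1)))"
```

```text
time: 17.08
tool_pos: [453.6, 72.7, 212.9]
eef_rot: [[-0.173, -0.977, 0.127], [-0.805, 0.215, 0.554], [-0.568, -0.006, -0.823]]
ft_force: [0.3, -0.4, 0.1]
width: 50.2
t 17.075 grasp local [128.4   2.4 219.4] w 50.2 F [ 0.3 -0.4  0.1] q [-0.38 -0.18 -0.29  1.58  0.6  -1.77]
[-0.005, 0.255, 0.003, 56.0, 2.0, -13.8] [-0.005, 0.255, 0.003, 71.7, 2.4, 45.1]
```

```bash
python3 -m inch '[[-0.005,0.255,0.003,56,2,-14,50],[-0.005,0.255,0.003,56,2,-14,50],[-0.005,0.255,0.003,56,2,-14,50],[-0.005,0.255,0.003,56,2,-14,50]]' 
python3 - <<'E'
from geo import *
st();print(row(*pose(160,y=0.5,z=142.5,lean=20,flip=-1)))
s=robot.state();d=optics.get_image("wrist");cv2.imwrite("pics/w6.png",d["img"])
a=[s["eef_rot"],s["tool_pos"],d["tool_from_camera"],[d["fx"],d["cx"],d["cy"]]]
for x in (20,25,30,255,262,269): print(x,wproj(frame(P)([[x,0,143],[x,0,150]]),*map(np.array,a)).round().tolist())
m=nets.masks_of("wrist","shaft")
for q in m[:2]: 
    r,c=np.where(q["pixels"]);print(q["score"],r.min(),r.max(),c[r==r.min()].mean(),c[r==r.max()].mean())
E
```

```text
time: 17.58
tool_pos: [439.7, 20.9, 191.7]
eef_rot: [[-0.202, -0.977, 0.072], [-0.917, 0.214, 0.335], [-0.343, 0.001, -0.939]]
ft_force: [-0.2, 0.2, -0.3]
width: 49.9
t 17.575 grasp local [180.2  -0.  199.2] w 49.9 F [-0.2  0.2 -0.3] q [-0.35 -0.2  -0.27  1.55  0.35 -1.71]
[0.001, 0.001, -0.0, 0.5, -0.6, 60.2]
20 [[316.0, 400.0], [316.0, 407.0]]
25 [[316.0, 397.0], [316.0, 404.0]]
30 [[316.0, 394.0], [316.0, 401.0]]
255 [[315.0, 86.0], [315.0, 90.0]]
262 [[315.0, 70.0], [315.0, 73.0]]
269 [[315.0, 52.0], [315.0, 55.0]]
0.65 303 341 536.5 503.0
0.61 53 405 314.5 317.5
```

View pics/w6.png

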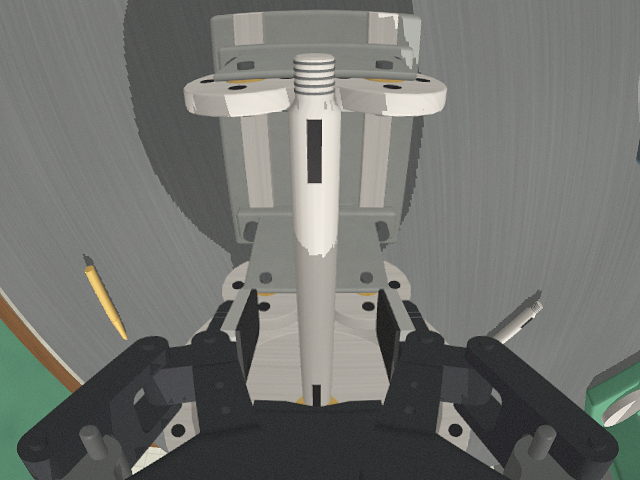

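The wrist view shows the shaft lying along the line over both heads. Its thread is at (315,75) and its tip at row 53, which puts the tip at x≈268 and the middle at about 147. It needs another 39 mm.

```bash
python3 -m inch '[[0,0,0,0.5,-0.6,20,50],[0,0,0,0.5,-0.6,38,50],[0,0,0,0.5,-0.6,50,50],[0,0,0,0.5,-0.6,58,50],[0,0,0,0.5,-0.6,60,50],[0,0,0,0.5,-0.6,60,35],[0,0,0,0.5,-0.6,60,28],[0,0,0,0.5,-0.6,60,15],[0,0,0,0.5,-0.6,60,15],[0,0,0,0.5,-0.6,60,15]]' 60 && python3 -m inch '[[0,0,0,0,0,0,15],[0,0,0,0,0,0,15],[0,0.01,0,-0.7,0,-1.9,15],[0,0.025,0,-1.4,0,-3.8,15],[0,0.025,0,-1.4,0,-3.8,15]]'
python3 -c "
from geo import *
st()"
```

```text
time: 18.92
tool_pos: [444.9, 39.8, 136.0]
eef_rot: [[-0.202, -0.977, 0.074], [-0.917, 0.215, 0.335], [-0.343, 0.0, -0.94]]
ft_force: [-1.1, -0.8, 4.2]
width: 20.5
time: 19.55
tool_pos: [443.9, 39.9, 138.7]
eef_rot: [[-0.204, -0.977, 0.066], [-0.926, 0.215, 0.31], [-0.317, 0.003, -0.948]]
ft_force: [1.8, 0.7, -8.2]
width: 20.3
t 19.55 grasp local [160.5   0.  146.3] w 20.3 F [ 1.8  0.7 -8.2] q [-0.29 -0.19 -0.37  1.42  0.32 -1.64]
```

```bash
python3 -m inch '[[0,0,0,4,0,-1.3,15],[0,0,0,9,0,-3,15],[0,0,0,15,0,-5,15],[0,0,0,21,0,-7,15],[0,0,0,27,0,-9,15],[0,0,0,32,0,-10.7,15],[0,0,0,36,0,-12,15],[0,0,0,37,0,-12.4,15],[0,0,0,37,0,-12.4,15]]'
python3 - <<'E'
from geo import *
st()
s=robot.state();d=optics.get_image("wrist");cv2.imwrite("pics/w7.png",d["img"])
a=[s["eef_rot"],s["tool_pos"],d["tool_from_camera"],[d["fx"],d["cx"],d["cy"]]]
for x in (300,306,312): print(x,wproj(frame(P)([[x,0,145],[x,0,153]]),*map(np.array,a)).round().tolist())
m=nets.masks_of("wrist","shaft")
for q in m[:2]: 
    r,c=np.where(q["pixels"]);print(q["score"],r.min(),r.max(),c[r==r.min()].mean(),c[r==r.max()].mean())
E
```

```text
time: 20.68
tool_pos: [435.5, 1.5, 138.7]
eef_rot: [[-0.204, -0.977, 0.065], [-0.926, 0.215, 0.31], [-0.317, 0.003, -0.949]]
ft_force: [1.6, -0.6, -6.8]
width: 19.9
t 20.675 grasp local [1.998e+02 1.000e-01 1.462e+02] w 19.9 F [ 1.6 -0.6 -6.8] q [-0.38 -0.19 -0.36  1.45  0.32 -1.74]
300 [[314.0, 36.0], [314.0, 38.0]]
306 [[314.0, 13.0], [314.0, 13.0]]
312 [[314.0, -10.0], [314.0, -12.0]]
0.84 9 405 319.5 317.0
0.63 348 379 547.5 523.5
```

```bash
python3 -m inch '[[0,0,0,0.2,0,0.7,15],[0,0,0,0.5,0,1.4,15],[0,0,0,0.7,0,2.0,15],[0,0,0,0.8,0,2.5,15],[0,0,0,0.8,0,2.5,15]]'
python3 -c "
from geo import *
st()"
```

```text
time: 21.4
tool_pos: [436.4, 1.3, 136.9]
eef_rot: [[-0.203, -0.977, 0.068], [-0.927, 0.214, 0.309], [-0.316, 0.0, -0.949]]
ft_force: [3.3, -1.8, -0.6]
width: 20.1
t 21.4 grasp local [199.9   0.9 144.5] w 20.1 F [ 3.3 -1.8 -0.6] q [-0.38 -0.19 -0.37  1.45  0.32 -1.74]
```

The weight has gone from the wrist (Fz −6.8 to −0.6 N), so the shaft is seated. I'll release gently and retreat.

```bash
python3 -m inch '[[0,0,0,0,0,0,22],[0,0,0,0,0,0,24],[0,0,0,0,0,0,30],[0,0,0,0,0,0,45],[0,0,0,0,0,0,45],[0,0,0,0,0,-15,45],[0,0,0,0,0,-40,45],[0,0,0,0,0,-80,45],[0,0,0,0,0,-130,45],[0,0,0,0,0,-130,45]]'
python3 - <<'E'
from geo import *
st()
s=robot.state();d=optics.get_image("wrist");cv2.imwrite("pics/w8.png",d["img"])
a=[s["eef_rot"],s["tool_pos"],d["tool_from_camera"],[d["fx"],d["cx"],d["cy"]]]
for x in (60,66,72,300,306,312): print(x,wproj(frame(P)([[x,0,142.5],[x,0,150.5]]),*map(np.array,a)).round().tolist())
print("heads",wproj(frame(P)([[P[3]-65,0,146],[P[3]+65,0,146]]),*map(np.array,a)).round().tolist())
m=nets.masks_of("wrist","shaft")
for q in m[:2]: 
    r,c=np.where(q["pixels"]);print(q["score"],r.min(),r.max(),c[r==r.min()].mean(),c[r==r.max()].mean())
E
```

```text
time: 22.65
tool_pos: [429.6, -40.8, 265.5]
eef_rot: [[-0.202, -0.976, 0.076], [-0.928, 0.216, 0.305], [-0.314, -0.009, -0.949]]
ft_force: [0.0, -0.2, 0.4]
width: 45.1
t 22.65 grasp local [242.4   3.3 273. ] w 45.1 F [ 0.  -0.2  0.4] q [-0.47 -0.18 -0.1   1.72  0.31 -1.84]
60 [[321.0, 351.0], [321.0, 358.0]]
66 [[321.0, 347.0], [321.0, 354.0]]
72 [[321.0, 343.0], [321.0, 350.0]]
300 [[323.0, 93.0], [323.0, 95.0]]
306 [[323.0, 83.0], [323.0, 86.0]]
312 [[323.0, 74.0], [323.0, 76.0]]
heads [[322.0, 310.0], [323.0, 167.0]]
0.89 304 336 507.5 481.5
0.72 81 355 322.5 320.5
```

View pics/w8.png

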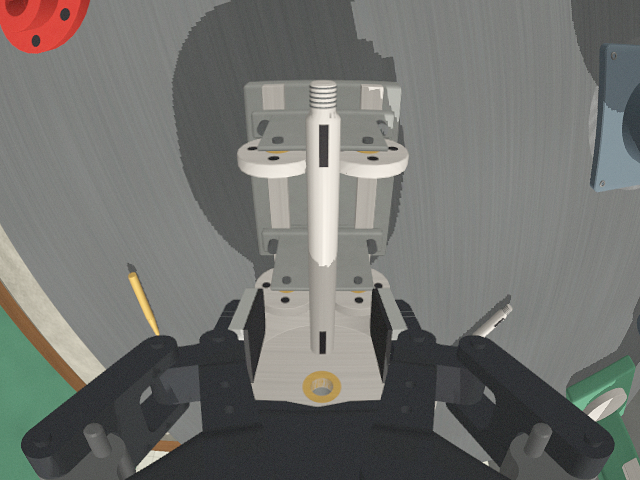

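The last view shows the shaft straight along the line in both disc valleys, with tip row 81 (x≈308), rear row 355 (x≈66) and the bore empty. That puts its middle at about 187, against 186 for the stand. I'll let the arm settle and hand in.

```bash
python3 -m inch '[[0,0,0,0,0,0,45],[0,0,0,0,0,0,45],[0,0,0,0,0,0,45],[0,0,0,0,0,0,45]]'
python3 - <<'E'
from geo import *
s=robot.state();d=optics.get_image("wrist")
m=nets.masks_of("wrist","shaft")
for q in m[:2]:
    r,c=np.where(q["pixels"]);print(r.min(),r.max(),c[r==r.min()].mean())
st();print(np.abs(s["qd"]).max());print(robot.sign_off())
E
```

```text
time: 23.25
tool_pos: [427.9, -39.3, 260.9]
eef_rot: [[-0.203, -0.977, 0.069], [-0.927, 0.215, 0.308], [-0.316, -0.001, -0.949]]
ft_force: [0.6, -0.1, -0.8]
width: 44.7
305 335 506.0
79 356 317.5
t 23.35 grasp local [241.3   1.5 268.7] w 45.1 F [ 0.8 -0.6 -0.2] q [-0.47 -0.18 -0.11  1.72  0.31 -1.84]
0.005439947619458187
the job is handed in; nothing more can be done
None
```

I drew the shaft out of the bracket with four grips, each farther back. A fifth grip near its middle lifted it about 3 mm, carried it the last 39 mm and set it down on both heads. I then let go, backed the gripper away and handed the job in at about 23 s of the 54 s allowed.

**Final position:** the last wrist picture shows the shaft straight along the line, in the valleys of both heads. Its middle is about 1–2 mm from midway between them, within the 20 mm allowed. I did not measure its sideways position or height; they rest on that picture and the weight coming off the wrist.

**Forces:** the wrist never read more than about 9 N, though I only read it at the end of each move. The weight came off it as the shaft touched down (Fz went from −6.8 to −0.6 N). After release it read under 1 N.

**Disagreements:**
- **Jaw opening:** it read 20–21 mm on the 22 mm shaft. I put this down to the pads giving way slightly.
- **Stand heights:** my first fit of the scene camera was about 3 pixels off at the disc tops. The close wrist views agreed with the fitted position.

**Bystander parts:** I never worked near the parts lying around, but I did not measure them again at the end.

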